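# Crack open a desiccator box

## Robot

A 6-joint arm with a two-finger parallel gripper is mounted at the origin on a cart in front of the work surface, level with it; the furniture and walls round the work are solid. World frame = base frame: x ahead of the robot, y to its left, z up, the work surface at z = 0. Lengths are in mm, angles in rad, forces in N, time in s.
With the tool pointing down it reaches from about 275 to 825 mm from the base axis. Payload 4.9 kg.
Tool frame: the origin (TCP) lies at the very end of the fingers, on their centre line; the grasp point (between the pads) lies 19 mm behind it; z points along the fingers, y is the line along which they close (so a half turn about z gives the same grasp; the last joint's range is limited). The gripper opens to 85 mm and grips with 20 to 120 N. Pads are 22 mm wide; open, the fingers measure 114 mm over their backs; the gripper's body (76 mm by 85 mm) begins 54 mm behind the grasp point. The pads swing forward as they close: fully open they stand 13 mm farther back than shut.
Start: joints at [-1.446, 0.326, -0.193, 1.052, 0, 1.437], TCP at [140.768, -531.698, 231.281] pointing down, gripper open.
Joint ranges: [-2.65, 2.65], [-0.97, 1.79], [-1.3, 1.35], [-1.93, 2.1], [-1.47, 1.37], [-3.14, 3.14]. Speed limits (rad/s): [2.57, 2.57, 3.14, 3.14, 3.14, 3.14].

## Interface

Orientations are given as [roll, pitch, yaw] about the fixed x, y, z axes, in that order (R = Rz(yaw) Ry(pitch) Rx(roll)).
In Python, from bench import bot, solve_ik, imaging gives the robot as it stands. Calls block until the motion is done:
- bot.move_ptp(position, orientation): joint-space move of the TCP to a pose.
- bot.movel(position, rot=None, max_speed=150, threshold=None): straight line of the TCP; rot=None keeps the orientation; max_speed is the mean speed in mm/s. With threshold (N) it stops when the force on the tool has changed by that much, and returns True; else False.
- bot.move_j(angles): joint-space move.
- bot.grip(opening, effort=None): opening from 0.0 (shut) to 1.0 (fully open); effort is the grip in N (None keeps the last); returns when the fingers have stopped.
- bot.dwell(seconds).
- solve_ik(position, orientation): joint angles nearest the present ones, or None.
- bot.get_state(): the state.
- imaging.capture(name): name is "side" or "top"; returns the picture (420x560x3 uint8, blue, green, red); there is no depth.
- imaging.camera_model(name): a dict with "K" (3x3 intrinsics, pixels), "position" and "rotation" of the camera in the world. Camera axes: x right, y up, looking along -z (the intrinsics and any distortion apply to the point x, -y, -z); pixel columns grow to the right and rows downward; lengths in mm; the calibration is good to about 2 mm. A picture is of the moment at which its call begins. camera_model takes no time and is no camera call.
A pose or a line that the arm cannot do raises bot.IKError and nothing moves.
- bot.sign_off(): hands the job in; it is judged then, once.
The state is a dict: "t": time; "qpos": joint angles; "joint_velocities": joint speeds; "effort": joint torques, N m; "tcp_pos": TCP position; "orientation": TCP orientation; "contact_force": force on the tool from outside, world axes, zero at the start; "wrist_torque": the same for the moment, N m; "opening": opening from 0.0 (shut) to 1.0 (fully open); "gripper_force": force on a finger pad.
Only numpy, scipy, OpenCV 4.12 (cv2) and the standard library are available. Lean on these libraries where they do the work, as an engineer would, in place of code of your own. Each camera call takes 0.05 s, during which the arm holds its last target. There are 200 camera calls.

## Task

The clear desiccator box stands closed: its lid is locked and stuck to its rubber seal. Slide the lock knob on the front rim to the left, all the way to its stop, so that the lid is free, then pull the lid up by its bow handle until it breaks loose from the seal, without letting it fly wide open, and hold it open a small gap, about 25 mm at the front edge, so that the air inside can change slowly. Finish while still holding the lid at that gap, and leave the other things on the worktop undisturbed.

Things in the scene. Friction and masses are not known exactly. Their poses are not given: they have to be found in the camera images.
- drybox: Desiccator box, fixed firmly to the worktop by its rubber feet: clear walls, grey rim, lid frame and base; 212 x 252 mm, 119 mm high with its lid closed. Origin: centre of its underside. Its x axis points to the back (hinge side), so the front with the round gauge faces -x; its y axis points to the left as seen from the front; z up.
- lock (a joint): How far the lid lock has been slid, in m, along the box's +y: starts at 0 to 0.012 (its claw over the lid's tongue, lid blocked), 0.045 at the end stop. The lid is free only beyond 0.040. Stiff to slide (about 2 N), stays where it is left.
- lock_knob (a point): Centre of the top face of the lock's black round knob, which stands upright in front of the lid: 20 mm in diameter, 25 mm tall below this point. Its top is 146 mm above the worktop, 27 mm above the lid's top, and 121 mm in front of the box's centre. It moves with the lock.
- lid (a joint): Opening angle of the lid in rad: 0 shut, growing as the front rises. The hinge line runs along the box's y, 106 mm behind its centre (+x) and 109 mm above the worktop. The front edge is 212 mm from it, so 0.118 rad is a 25 mm gap. Once unlocked, the rubber seal still grips it: about 15 N (at most 20 N) of upward pull at the handle, peaking within the first 4 mm of lift there; past about 8 mm the grip is gone and 2 to 3 N carry the lid. Let go, it falls back.
- lid_handle (a point): Middle of the steel bow handle's grip bar on the lid: round bar 12 mm thick, running along the box's y, straight for 90 mm, between posts 110 mm apart. With the lid shut this point is 155 mm above the worktop, 36 mm above the lid's top, 60 mm in front of the box's centre; it is 166 mm in front of and 46 mm above the hinge line, and moves with the lid.
- lid_front (a point): Middle of the lid's front lower edge, 212 mm from the hinge line; 109 mm above the worktop when shut. How much it has risen is the gap.
- spirit_bottle: Bystander: tall clear bottle, 78 mm wide, 232 mm high, standing to the right of the box. Origin: centre of its underside.
- tip_box: Bystander: closed white pipette tip box, 92 x 122 x 50 mm, to the left of the box. Origin: centre of its underside.
- tray: Bystander: empty shallow white tray, 78 x 138 x 30 mm, near the front edge of the worktop, to the right. Origin: centre of its underside.

How it is judged (in metres and radians):
On the way, in this order (a step that is already met when the one before it is completed fails the run):
1. the lock is slid to within 3 mm of its stop while the lid is still shut (value of joint lock above 0.042 m and value of joint lid below 0.02 rad), for 0.1 s.
2. the lid is broken loose from the seal, its front edge 12 mm or more above the closed position (value of joint lid above 0.057 rad), for 0.1 s.
At the end, for the whole second after the job is handed in: the lock is still within 3 mm of its stop and the fingers hold the lid still with its front edge 15 to 35 mm above its shut position (value of joint lock above 0.042 m and value of joint lid between 0.071 and 0.165 rad and velocity of joint lid between -0.05 and 0.05 rad/s and contact force between the fingers and lid above 0.8 N); the arm keeps its last pose, push and grip.
It fails at once if the lid flies open: its front edge rises more than 60 mm (value of joint lid above 0.287 rad).
It fails at once if a bystander (bottle, tip box or tray) is moved by more than 30 mm (distance of any of spirit_bottle, tip_box, tray from where it was at the start of the episode above 0.03 m).
It fails at once if the spirit bottle is tipped (angle between spirit_bottle's own z axis and vertical above 0.5 rad).
It also fails if it takes over 43 s, if anything falls off the work surface, if the arm or the gripper's body presses on something with over 40 N, if the wrist force passes 120 N, or if a joint passes its speed limit or range.

## Working session

There is one attempt and no reset: what is moved stays moved. The work goes in short steps, each a Python script; the robot and the scene stay as the last script left them, time stands still between calls to the robot, and variables do not carry over. Pictures are saved under pics/ and viewed, at most 10 in all, crops included, and the job is handed in when it is done.

```bash
mkdir -p pics; ls; python3 - <<'E'
from bench import bot, imaging
import cv2
for n in("side","top"):
    cv2.imwrite(f"pics/{n}0.png",imaging.capture(n)); m=imaging.camera_model(n); print(n,m)
print(bot.get_state())
E
```

```text
pics
side {'K': array([[435.92854263,   0.        , 286.96112803],
       [  0.        , 435.92854263, 209.00673445],
       [  0.        ,   0.        ,   1.        ]]), 'position': array([ 90.94793983, 941.49720306, 630.96693725]), 'rotation': array([ 1.13687753, -0.0138186 , -2.69257197])}
top {'K': array([[439.95781265,   0.        , 279.7190603 ],
       [  0.        , 439.95781265, 208.74299415],
       [  0.        ,   0.        ,   1.        ]]), 'position': array([ 317.49073647,  -13.88022588, 1368.44812658]), 'rotation': array([ 0.17717903, -0.00822673, -1.59393429])}
{'t': 0.1, 'qpos': array([-1.44625855e+00,  3.26837568e-01, -1.93480082e-01,  1.05204319e+00,
       -2.35775056e-05,  1.43656314e+00]), 'joint_velocities': array([ 1.45759888e-03, -1.10232221e-03,  1.64759532e-03,  8.18835964e-04,
       -1.06124230e-03, -1.45281287e-05]), 'effort': array([-2.07803816e-03, -4.44241011e+01,  2.63036549e+01,  7.99414935e-03,
       -4.45523283e-04,  5.66496780e-06]), 'tcp_pos': array([ 140.66027788, -531.15535073,  230.5991403 ]), 'orientation': array([-3.14003906e+00, -1.86013830e-04,  2.58770841e-01]), 'contact_force': array([0.45595716, 0.55909402, 0.48423434]), 'wrist_torque': array([-0.03626616,  0.0173057 ,  0.01749875]), 'gripper_force': 0.0, 'opening': 1.0051775735587936}
```

View pics/top0.png

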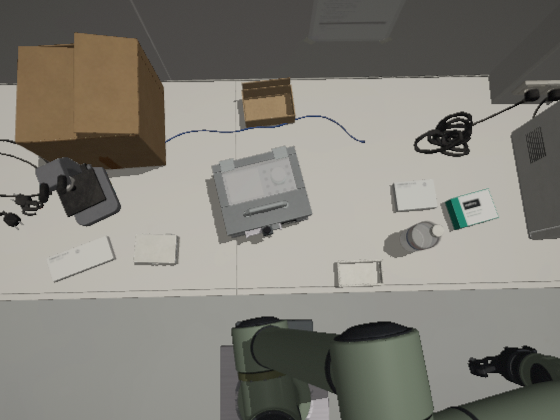

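View pics/side0.png

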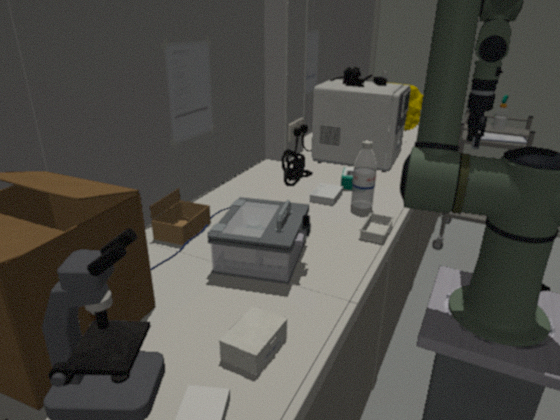

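The top view shows the box at about (262,190), the handle from (247,213) to (287,206) and the knob near (267,230). The bottle is at (422,236), the tray at (358,273) and the tip box at (156,249). I'll zoom in next.

```bash
python3 - <<'E'
import cv2
a=cv2.imread("pics/top0.png")[140:250,205:320]; b=cv2.imread("pics/side0.png")[190:290,205:320]
a=cv2.resize(a,None,fx=5,fy=5,interpolation=cv2.INTER_CUBIC)
b=cv2.resize(b,None,fx=5,fy=5,interpolation=cv2.INTER_CUBIC)
cv2.imwrite("pics/ca.png",a);cv2.imwrite("pics/cb.png",b)
E
```

```text
(no output)
```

View pics/ca.png

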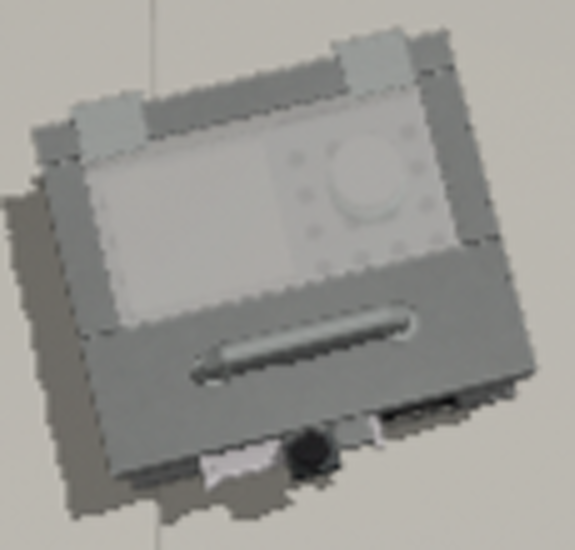

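View pics/cb.png

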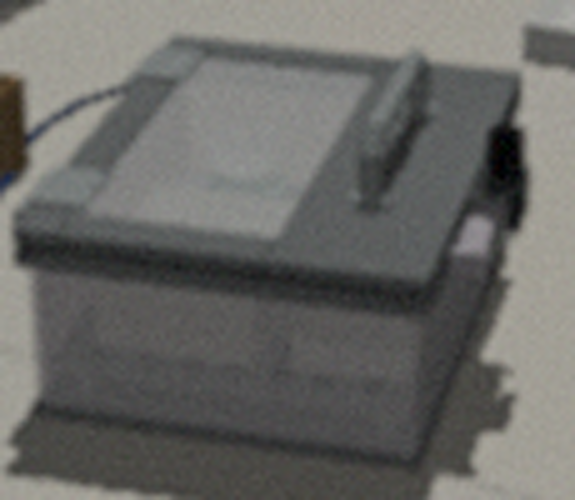

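Top crop (5x, offset 205,140) pixels:
- Lid front corners at (115,475) and (535,372), back corners at (33,128) and (447,32).
- Bar from (205,365) to (408,320).
- Knob top at (310,450).

In the side crop, the knob top is at (505,128) and the lid's front-right corner at (520,75).

```bash
cat > h.py <<'E'
import numpy as np
from bench import bot, imaging, solve_ik
from scipy.spatial.transform import Rotation as R
from scipy.optimize import least_squares
def ray(n,px):
    m=imaging.camera_model(n); d=np.linalg.inv(m["K"])@[px[0],px[1],1.]
    return m["position"], R.from_euler("xyz",m["rotation"]).as_matrix()@(d*[1,-1,-1])
def atz(n,px,z):
    p,d=ray(n,px); return p+d*(z-p[2])/d[2]
def proj(n,P):
    m=imaging.camera_model(n); c=R.from_euler("xyz",m["rotation"]).as_matrix().T@(np.asarray(P)-m["position"])
    c=m["K"]@(c*[1,-1,-1]); return c[:2]/c[2]
def box(x,y,yaw,P): # box frame point to world
    c,s=np.cos(yaw),np.sin(yaw); return np.array([x+c*P[0]-s*P[1],y+s*P[0]+c*P[1],P[2]])
E
python3 - <<'E'
from h import *
T=lambda u,v:np.array([205+u/5,140+v/5]); S=lambda u,v:np.array([205+u/5,190+v/5])
for l,px,z in[("FL",T(115,475),119),("FR",T(535,372),119),("BR",T(447,32),119),("BL",T(33,128),119),("bar",T(308,341),160),("barL",T(205,365),160),("barR",T(408,320),160),("knob",T(310,450),146)]:
    print(l,atz("top",px,z).round(1))
print("side FR",atz("side",S(520,75),119),"FL",atz("side",S(430,278),119),"knob",atz("side",S(505,128),146),"bar",atz("side",S(397,98),160))
obs=[("top",T(115,475),(-106,126,119)),("top",T(535,372),(-106,-126,119)),("top",T(308,341),(-60,0,159)),
 ("side",S(520,75),(-106,-126,119)),("side",S(430,278),(-106,126,119)),("side",S(397,98),(-60,0,159)),
 ("top",T(310,450),"k"),("side",S(505,128),"k")]
def f(p):
    r=[]
    for n,px,P in obs:
        if P=="k": P=(-121,p[3],146)
        r.append(proj(n,box(p[0],p[1],p[2],P))-px)
    return np.ravel(r)
s=least_squares(f,[450,30,0.2,0],x_scale=[10,10,.1,10],loss="soft_l1");print(s.x,f(s.x).reshape(-1,2).round(1))
x,y,w,k=s.x
print("handle",box(x,y,w,(-60,0,155)),"knob",box(x,y,w,(-121,k,146)))
for l,px in[("tray",(358,273)),("bottle",(422,236)),("tip",(156,249))]: print(l,atz("top",px,30).round())
E
```

```text
FL [468.1 119.9 119. ]
FR [ 522.4 -121.9  119. ]
BR [727.5 -77.1 119. ]
BL [673.8 167.4 119. ]
bar [535.9   7.7 160. ]
barL [523.6  65.3 160. ]
barR [546.6 -48.4 160. ]
knob [476.5   8.  146. ]
side FR [ 520.16161221 -110.53520091  119.        ] FL [466.35698022 124.08087785 119.        ] knob [478.40995782   9.37422662 146.        ] bar [530.58186001  29.22884703 160.        ]
[5.98037713e+02 2.37888973e+01 2.25105235e-01 1.20365363e+01] [[-1.1  0.5]
 [ 0.3 -0.2]
 [-1.  -1.2]
 [ 0.8 -1.7]
 [ 0.1 -0.2]
 [ 0.1 -3. ]
 [-0.2 -0.3]
 [ 0.5 -0.1]]
handle [539.55147554  10.3963607  155.        ] knob [477.40380499   8.5134771  146.        ]
tray [ 355. -262.   30.]
bottle [ 463. -464.   30.]
tip [441. 348.  30.]
```

```bash
cat >> h.py <<'E'
BX,BY,W=598.0,23.8,0.225
def B(*P): return box(BX,BY,W,P)
Y=W-np.pi/2
E
python3 - <<'E'
from h import *
for yaw in(W-np.pi/2,W+np.pi/2):
    for P in[(-121,-28,330),(-121,-28,128),(-121,30,128),(-60,0,330),(-60,0,136)]:
        q=solve_ik(B(*P),[np.pi,0,yaw]); print(yaw,P,None if q is None else np.round(q,2))
E
```

```text
-1.3457963267948965 (-121, -28, 330) [-0.21  0.16 -0.16  1.25  0.   -2.01]
-1.3457963267948965 (-121, -28, 128) [-0.21  0.31 -0.5   0.75  0.   -2.01]
-1.3457963267948965 (-121, 30, 128) [-0.1   0.29 -0.54  0.74  0.   -1.9 ]
-1.3457963267948965 (-60, 0, 330) [-0.12  0.26 -0.03  1.28  0.   -1.91]
-1.3457963267948965 (-60, 0, 136) [-0.12  0.39 -0.36  0.82  0.   -1.91]
1.7957963267948966 (-121, -28, 330) [-0.21  0.16 -0.16  1.25  0.    1.13]
1.7957963267948966 (-121, -28, 128) [-0.21  0.31 -0.5   0.75  0.    1.13]
1.7957963267948966 (-121, 30, 128) [-0.1   0.29 -0.54  0.74  0.    1.24]
1.7957963267948966 (-60, 0, 330) [-0.12  0.26 -0.03  1.28  0.    1.23]
1.7957963267948966 (-60, 0, 136) [-0.12  0.39 -0.36  0.82  0.    1.23]
```

```bash
sed -i 's/^Y=.*/Y=W+np.pi\/2\nD=[np.pi,0,Y]/' h.py
python3 - <<'E'
from h import *
import cv2
s=bot.get_state(); p=s["tcp_pos"]
bot.movel([p[0],p[1],330],max_speed=200)
bot.move_ptp(B(-121,-30,330),D)
bot.grip(0.0,40)
bot.movel(B(-121,-30,160),max_speed=200)
a=imaging.capture("top")[140:260,200:320];b=imaging.capture("side")[120:290,225:395]
cv2.imwrite("pics/close.png",np.hstack([cv2.resize(a,(400,400)),cv2.resize(b,(400,400))]))
s=bot.get_state();print(s["t"],s["tcp_pos"],s["orientation"],s["contact_force"],s["opening"])
E
```

```text
4.7833 [487.75139041 -32.66489515 161.21914853] [3.13941482e+00 1.05739764e-03 1.79583414e+00] [ 0.25366333 -0.71249067  0.30718098] 1.093655449193429e-05
```

View pics/close.png

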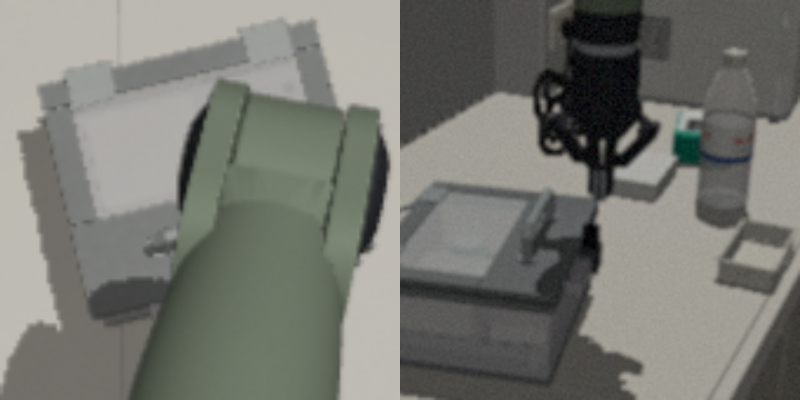

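The side view shows the closed fingertips at (600,195), just beyond and above the knob top at (590,230). That matches the plan, so I'll lower and push.

```bash
python3 - <<'E'
from h import *
import cv2
def st(l):
    s=bot.get_state();d=s["tcp_pos"]-B(0,0,0)*[1,1,0];c,n=np.cos(W),np.sin(W)
    print(l,round(s["t"],2),"box",np.round([c*d[0]+n*d[1],-n*d[0]+c*d[1],d[2]],1),s["contact_force"].round(1))
print(bot.movel(B(-121,-30,129),max_speed=80,threshold=8)); st("down")
print(bot.movel(B(-121,15,129),max_speed=40,threshold=14)); st("p1")
print(bot.movel(B(-121,32,129),max_speed=20,threshold=12)); st("p2")
cv2.imwrite("pics/push.png",cv2.resize(imaging.capture("side")[150:290,225:395],(680,560),interpolation=cv2.INTER_CUBIC))
E
```

```text
False
down 5.32 box [-120.9  -30.   129.1] [-1.  -0.   0.3]
False
p1 6.59 box [-121.    15.2  129. ] [-0.1 -0.8  1. ]
True
p2 7.22 box [-121.    24.3  129. ] [ 1.5 -2.1  0.6]
```

View pics/push.png

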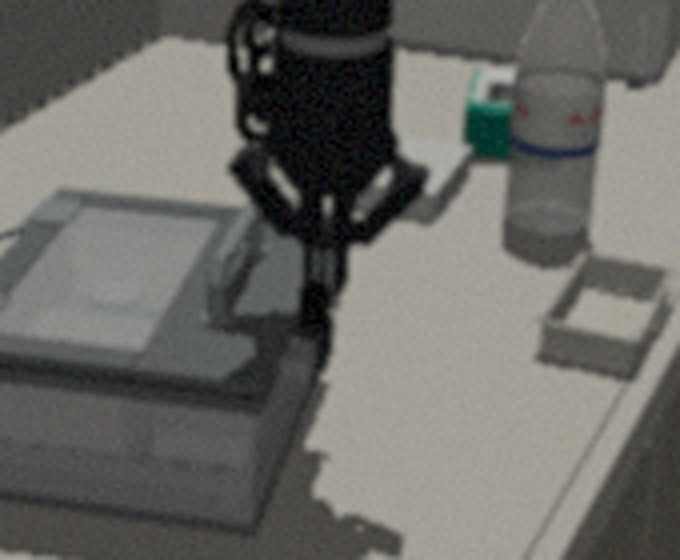

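It stopped on force at box y = 24.3, which puts the knob at about 45 mm, its end stop. The picture shows the knob in front of the finger at (313,305). Next is the handle grasp.

```bash
cat >> h.py <<'E'
def st(l):
    s=bot.get_state();d=s["tcp_pos"]-B(0,0,0)*[1,1,0];c,n=np.cos(W),np.sin(W)
    print(l,round(s["t"],2),"box",np.round([c*d[0]+n*d[1],-n*d[0]+c*d[1],d[2]],1),s["contact_force"].round(1),"open",round(s["opening"],3),"gf",round(s["gripper_force"],1))
E
python3 - <<'E'
from h import *
import cv2
bot.movel(B(-121,5,129),max_speed=60)
bot.movel(B(-121,5,200),max_speed=150)
bot.grip(0.7)
bot.movel(B(-60,0,200),max_speed=150); st("above")
t=imaging.capture("top"); 
print(bot.movel(B(-60,0,137),max_speed=80,threshold=10)); st("down")
bot.grip(0.0,80); st("grip")
a=cv2.resize(t[140:260,200:320],(400,400));b=cv2.resize(imaging.capture("side")[150:290,225:365],(400,400))
cv2.imwrite("pics/grip.png",np.hstack([a,b]))
E
```

```text
above 9.52 box [-60.8   0.2 199.6] [ 0.8 -0.4  0.3] open 0.7 gf 0.0
False
down 10.51 box [-5.970e+01 -1.000e-01  1.374e+02] [-0.4  0.3  0.6] open 0.697 gf 0.0
grip 11.03 box [-5.730e+01 -1.000e-01  1.378e+02] [ 6.2  1.5 -1.9] open 0.112 gf 77.9
```

View pics/grip.png

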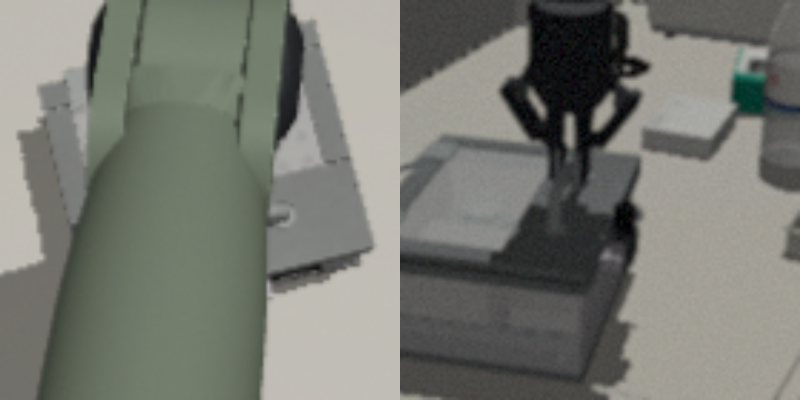

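The fingers hold the bar at opening 0.112, about 10 mm, with a pad force of 78 N. The side view shows the pads closed round the bar at (565,165). I'll lift along the hinge arc in small steps.

```bash
python3 - <<'E'
from h import *
s=bot.get_state();d=s["tcp_pos"]-B(0,0,0)*[1,1,0];c,n=np.cos(W),np.sin(W)
p0=np.array([c*d[0]+n*d[1],-n*d[0]+c*d[1],d[2]]); h=np.array([106,0,109.])
R0=R.from_euler("xyz",D); ax=np.array([-n,c,0])
for th in(.015,.03,.045,.06,.08,.1,.118):
    q=h+R.from_rotvec([0,th,0]).apply(p0-h)
    rot=(R.from_rotvec(ax*th)*R0).as_euler("xyz")
    bot.movel(B(*q),rot=rot,max_speed=15); st(th)
bot.dwell(.5); st("end")
import cv2
cv2.imwrite("pics/lift.png",cv2.resize(imaging.capture("side")[150:290,205:375],(680,560),interpolation=cv2.INTER_CUBIC))
E
```

```text
0.015 11.53 box [-5.750e+01  1.000e-01  1.381e+02] [  6.7   0.6 -21.6] open 0.105 gf 77.6
0.03 11.84 box [-5.640e+01  1.000e-01  1.424e+02] [ 2.3  0.4 -8.3] open 0.106 gf 81.4
0.045 12.16 box [-55.5   0.  146. ] [-0.7  1.1 -3. ] open 0.109 gf 82.0
0.06 12.47 box [-55.2   0.  147.7] [ 0.3 -0.  -1.9] open 0.109 gf 82.0
0.08 12.85 box [-54.5   0.  150.7] [-0.1  2.1 -3. ] open 0.108 gf 82.1
0.1 13.22 box [-53.7   0.  153.9] [-1.3  2.1 -2.1] open 0.109 gf 82.1
0.118 13.57 box [-52.8   0.  156.8] [-0.9  2.3 -3.1] open 0.11 gf 82.1
end 14.07 box [-52.9   0.  156.7] [-1.4  3.  -3.9] open 0.111 gf 82.1
```

View pics/lift.png

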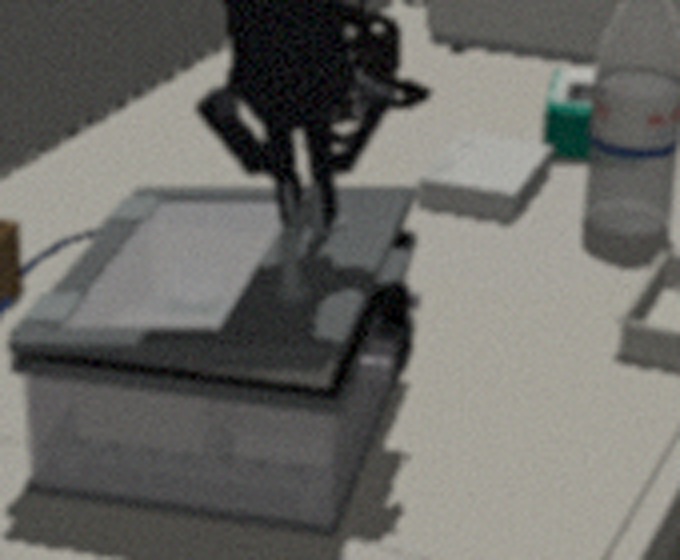

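The pull peaked at about 21 N and then dropped to a steady 3 N, which is the lid's weight. The lid is visibly raised in the picture, with its front-left corner at (335,388), and the handle has followed the arc by 19 mm, or about 0.118 rad. The knob is still at its stop at (395,300).

```bash
python3 -c "
from h import *
st('final'); print(bot.sign_off())"
```

```text
final 14.12 box [-52.9  -0.  156.7] [-1.3  2.8 -2.5] open 0.104 gf 82.1
the job is handed in; nothing more can be done
None
```

I slid the lock to its stop, broke the lid loose from its seal and handed the job in at about 14 s, still holding the lid at roughly a 25 mm gap (estimated from how far the gripper rose); no verdict came back.

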